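# Shut and lock the filter hatch of a bench dust extractor

## Robot

A 7-joint arm with a two-finger parallel gripper is mounted at the origin on a cart in front of the work surface, level with it; the furniture and walls round the work are solid. World frame = base frame: x ahead of the robot, y to its left, z up, the work surface at z = 0. Lengths are in m, angles in rad, forces in N, time in s.
With the tool pointing down it reaches from about 0.4 to 0.925 m from the base axis. Payload 5.6 kg.
Tool frame: the origin (TCP) lies on the centre line of the jaws, within the pads' length; the fingertips stand 8 mm ahead of it and the grasp point (between the pads) lies 11 mm behind it; z points along the fingers, x is the direction in which the jaws open and shut, and the axes are right-handed (so a half turn about z gives the same grasp; the last joint's range is limited). The gripper opens to 85 mm and grips with 20 to 120 N. Pads are 22 mm wide; open, the fingers measure 114 mm over their backs; the gripper's body (76 mm by 85 mm) begins 54 mm behind the grasp point. The pads swing forward as they close: fully open they stand 13 mm farther back than shut.
Start: joints at [-1.235, 0.468, -0.012, 1.603, 0.006, 1.071, -0.056], TCP at [0.24, 0.604, 0.239] pointing down, gripper open.
Joint ranges: [-2.53, 2.53], [-0.31, 2.02], [-1.57, 1.55], [0.28, 2.44], [-1.29, 4.43], [0.15, 1.84], [-2.92, 2.92]. Speed limits (rad/s): [2.57, 2.57, 3.14, 3.14, 3.14, 3.14, 3.14].

## Interface

Orientations are given as a rotation vector (axis times angle).
In Python, from rig import state, vision, manip gives the robot as it stands. The module is installed in compiled form; this text tells all that it offers.
- The arm moves only by the tool play_rows, never from a script. Its argument "series" is a list of rows, each an object of numbers: "dx", "dy", "dz": the shift along the world's x, y, z in mm; "spin": the turn about the world's z in degrees. In form: [{"dx": .., "dy": .., "dz": .., "spin": ..}, ...]. A call has 1 to 5 rows; each row shifts and turns the commanded pose from where the row before left it; what a row does not reach is not made up. A row lasts 1/10 s, in which the tool goes at most 50 mm and 8.59 degrees, less where a joint would pass 70% of its speed; a pose out of reach is approached as far as the arm can. A call with a gripper value outside its range is refused whole. "hand" is the finger opening in mm, from 0 to 85.4, set as the call begins (left out, the last holds). The fingers move at their own pace and stop on an object; the grip force is fixed at half the most. Time passes only in rows, so rows that do not move let the fingers close. It gives the time, the measured TCP pose, the force and the opening at its end, in the units of the state.
- state(): the state, without advancing time (a new reading comes with each control period).
- vision.camera(name): name is "scene" or "top"; returns the picture (480x640x3 uint8, red, green, blue); there is no depth.
- vision.camera_model(name): a dict with "K" (3x3 intrinsics, pixels), "k1" (the pictures are not rectified: a ray, as slopes to the right and down, at radius r is drawn at 1 + k1 r^2 times it, then the intrinsics apply), "R" (3x3) and "t" (3): a world point X has camera coordinates R X + t. Camera axes: x right, y down, z forward; pixel columns grow to the right and rows downward; lengths in m; the calibration is good to about 2 mm. A picture is of the moment at which its call begins. camera_model takes no time and is no camera call.
- manip.job_done(): hands the job in, once; it reports no verdict.
The state is a dict: "clock": time; "joint_positions": joint angles; "dq": joint speeds; "effort": joint torques, N m; "position": TCP position; "tool_rot": TCP orientation; "wrist_force": force on the tool from outside, world axes, zero at the start; "ft_torque": the same for the moment, N m; "grip_width": finger opening in m.
Only numpy, scipy, OpenCV 4.12 (cv2) and the standard library are available. Lean on these libraries where they do the work, as an engineer would, in place of code of your own. Each camera call takes 0.05 s, during which the arm holds its last target. There are 200 camera calls.

## Task

The filter of the bench dust extractor has been changed and its hatch still stands ajar. Without gripping or lifting anything, push the hatch down onto its rubber seal without slamming it, then set your shut fingertips in the slot of its quarter-turn fastener, press the hatch home and, still pressing, turn the slot a quarter turn clockwise until it stops and the hatch stays locked down. Do not swing the hatch wide open, and leave the cup, the jar and the felt wheel where they stand.

Things in the scene. Friction and masses are not known exactly. Their poses are not given: they have to be found in the camera images.
- extractor: Dust extractor, fixed on the bench: grey steel box 290 mm deep (x) by 270 wide (y) by 92 high, louvres in front. Origin under its centre, on the bench; x runs from its front to its back, z up. The hatch covers the top from x -130 to +95 mm and y -75 to +125 mm; its hinge axis runs along y at x +95, z 95 mm. A gauge and the cup stand on the deck to the right of it.
- hatch (a joint): Angle of the aluminium hatch, rad: 0 = home, grows as its front edge rises; 0.35 to 0.65 at the start. The stiff hinge holds it where it is left; 1 to 3 N at the front edge lowers it. At about 0.03 it meets a springy seal; pressing it home from there takes 10 to 15 N at the fastener, and unlocked it rises to about 0.025 again. Locked it rests below 0.012.
- hatch_edge (a point): Point on the top face of the hatch (225 mm from hinge axis to free edge, 200 wide, 6 thick), midway along its free front edge, 12 mm in from it, 213 mm from the hinge axis; a place to push. Own x points along the hatch to the hinge, z is normal to it. The fastener's collar begins 12 mm from here toward the hinge; to the right and left the plate is free.
- fastener_slot (a point): Centre of the floor of the fastener's slot, on the turning axis, 150 mm from the hinge axis. A steel rotor 82 mm wide turns in a fixed black collar (102 mm outside, 86 inside, top 14 mm above the slot's floor). The slot crosses the rotor: 32 mm wide, about 80 long, 14 deep. Own y runs along the slot, z out of the hatch. Hatch home: floor 103 mm above the bench.
- fastener (a joint): Turn of the fastener, rad, clockwise from above: 0 = open (slot parallel to the hatch's front edge), 1.57 = locked, at its stop (slot square to that edge, in line with the white mark). Starts at 0 to 0.2; turns stiffly (0.1 to 0.2 N m), stays where left. Its pawl passes under the deck's edge only with the hatch pressed nearly home (below 0.015); else it strikes it half-way.
- alu_cup: Small tapered aluminium cup, 33 mm wide and 34 mm high, loose on the deck of the extractor, right of the hatch at the back; origin under its centre.
- paste_jar: Round paste jar with a black lid, 55 mm wide and 46 mm high, loose on the bench to the right of the extractor; origin under its centre.
- felt_wheel: White felt wheel 43 mm wide on an upright thin mandrel, 50 mm high in all, loose on the bench to the right of the extractor; origin under its centre.

How it is judged:
By the outcome, as a careful person would: the job done as asked, in the order asked, and still so for the second after the job is handed in, with the robot touching nothing.
It also fails if it takes over 45 s, if anything falls off the work surface, if the arm or the gripper's body presses on something with over 40 N, if the wrist force passes 120 N, or if a joint passes its speed limit or range.

## Working session

There is one attempt and no reset: what is moved stays moved. The work goes in short steps, Python scripts to look and compute and a tool call to move; the robot and the scene stay as the last step left them, time stands still between calls to the robot, and variables do not carry over. Pictures are saved under pics/ and viewed, about 8 in all and at most 12, crops included, and the job is handed in when it is done.

Besides the shell and the picture viewer there is one more tool, called after ">>>" as name(argument=value, ...) on one line, values as JSON. play_rows: Moves the arm, as the interface text tells. Its arguments: {"type":"object","properties":{"series":{"type":"array"},"hand":{"type":"number"}},"required":["series"]}

```bash
mkdir -p pics
cat > h.py <<'E'
import numpy as np, cv2
from rig import state, vision, manip
def snap(n,f):
    im=vision.camera(n); cv2.imwrite('pics/'+f,im[:,:,::-1]); return im
def ray(n,u,v):
    m=vision.camera_model(n); K=np.array(m['K']);R=np.array(m['R']);t=np.array(m['t'])
    p=cv2.undistortPoints(np.array([[[u,v]]],float),K,np.array([m['k1'],0,0,0.]))[0,0]
    d=R.T@np.array([p[0],p[1],1]); return -R.T@t, d/np.linalg.norm(d)
def onz(n,u,v,z):
    c,d=ray(n,u,v); return c+d*(z-c[2])/d[2]
def proj(n,X):
    m=vision.camera_model(n)
    R=np.array(m['R']);r=cv2.Rodrigues(R)[0]
    return cv2.projectPoints(np.array(X,float).reshape(-1,1,3),r,np.array(m['t'],float),np.array(m['K']),np.array([m['k1'],0,0,0.]))[0][:,0]
def tri(a,b):
    (c1,d1),(c2,d2)=ray('scene',*a),ray('top',*b)
    s=np.linalg.lstsq(np.c_[d1,-d2],c2-c1,rcond=None)[0]
    p,q=c1+s[0]*d1,c2+s[1]*d2; return (p+q)/2,np.linalg.norm(p-q)
E
python3 - <<'E'
from h import *
snap('scene','s0.png');snap('top','t0.png')
for n in('scene','top'):
    m=vision.camera_model(n);print(n,m['k1'],-np.array(m['R']).T@m['t'],np.array(m['R'])[2])
print(state())
E
```

```text
scene 0.008561942485503673 [-0.03570643 -0.40470082  0.67798029] [ 0.61099515  0.48763492 -0.62361616]
top -0.034661074723273975 [0.41852553 0.09289328 0.91989474] [ 1.25063872e-01  5.38238685e-04 -9.92148547e-01]
{'clock': 0.1, 'joint_positions': array([-1.23499154,  0.46832781, -0.01159558,  1.60355146,  0.00600952,
        1.07139932, -0.05627133]), 'dq': array([ 0.00033313, -0.00103093, -0.00041925, -0.0008342 , -0.00034296,
        0.00098335,  0.000575  ]), 'effort': array([ 1.50826410e-03, -5.33515942e+01,  2.15602125e-02, -2.51964462e+01,
        1.14729107e-02,  4.25295453e-03, -2.50731489e-05]), 'position': array([0.2402587 , 0.60342734, 0.23840021]), 'tool_rot': array([ 2.59912942e+00,  1.76285178e+00, -2.02577501e-03]), 'wrist_force': array([-0.52615642,  0.33679484, -0.39435017]), 'ft_torque': array([-0.01746031,  0.03028325,  0.00263171]), 'grip_width': 0.08524093446691791}
```

View pics/s0.png

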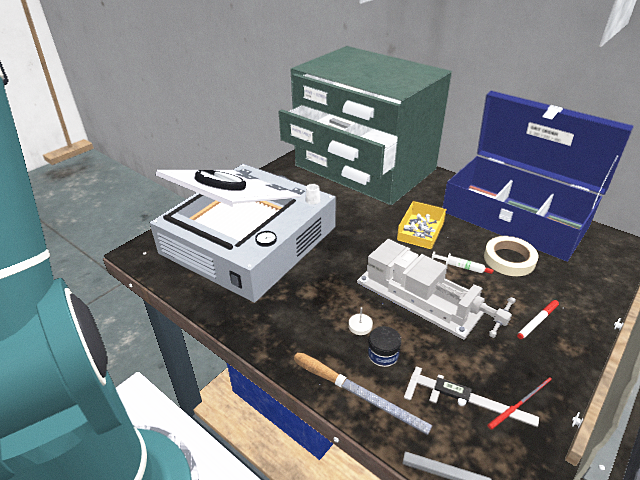

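View pics/t0.png

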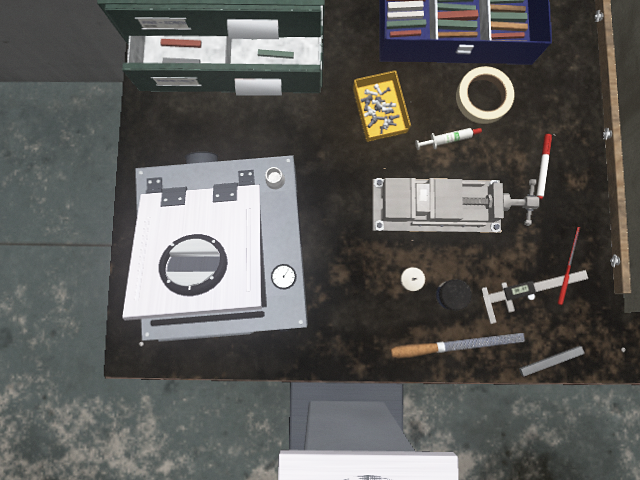

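The scene view shows the extractor at the left front, with the hatch ajar about (200,185). The top view shows deck corners near (136,169), (294,156), (306,326) and (143,340), the collar at about (193,265), the cup at (275,177) and the gauge at (284,276). I'll zoom in for exact corners.

Run:
```python
from h import *
t=cv2.imread('pics/t0.png')[145:350,110:320]; s=cv2.imread('pics/s0.png')[155:305,140:345]
t=cv2.resize(t,(400,390),interpolation=cv2.INTER_CUBIC) if 0 else cv2.resize(t,None,fx=2.8,fy=2.8,interpolation=cv2.INTER_CUBIC)
cv2.imwrite('pics/tc.png',t)
q=[onz('top',*p,.092) for p in((136,169),(294,156),(306,326),(143,340))]
print(np.round(q,4)); print([np.linalg.norm(q[i]-q[i-1]).round(4) for i in range(4)])
```

```text
[[0.6377 0.4081 0.092 ]
 [0.664  0.1385 0.092 ]
 [0.3782 0.1129 0.092 ]
 [0.351  0.3793 0.092 ]]
[np.float64(0.2882), np.float64(0.2709), np.float64(0.287), np.float64(0.2679)]
```

View pics/tc.png

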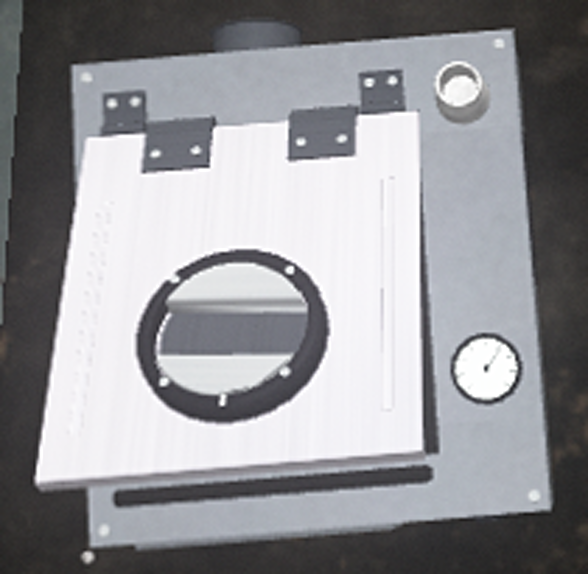

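The crop gives the deck corners, the hatch front corners at (37,486) and (424,454), and a slot turned slightly clockwise from the front edge (dark band, crop x 160–310, y 313–354). I'll fit the pose and hatch angle from these.

```bash
cat >> h.py <<'E'
def pose():
    c=np.array([(73,65),(515,29),(551,510),(90,547)])/2.8+[110,145]
    q=np.array([onz('top',*p,.092)[:2] for p in c])
    l=np.array([(.145,.135),(.145,-.135),(-.145,-.135),(-.145,.135)])
    m=q.mean(0); H=(l.T@(q-m)); yaw=np.arctan2(H[0,1]-H[1,0],H[0,0]+H[1,1])
    R=np.array([[np.cos(yaw),-np.sin(yaw)],[np.sin(yaw),np.cos(yaw)]])
    return m,yaw,R,np.abs(q-(m+l@R.T)).max()
def hp(r,y,h,th):  # hatch point: r from hinge, y, h above hinge-plane normal -> world
    m,yaw,R,_=pose()
    x=.095-r*np.cos(th)+h*np.sin(th); z=.095+r*np.sin(th)+h*np.cos(th)
    return np.r_[m+R@[x,y],z]
E
python3 - <<'E'
from h import *
from scipy.optimize import least_squares
m,yaw,R,e=pose();print(m,yaw,e)
obs=np.array([(37,486),(424,454)])/2.8+[110,145]
for h in(0,.003,.006):
    f=lambda t:(proj('top',[hp(.225,.125,h,t[0]),hp(.225,-.075,h,t[0])])-obs).ravel()
    s=least_squares(f,[.5]);print(h,s.x,s.fun)
th=s.x[0]
# scene check of front corners, collar centre
print(proj('scene',[hp(.225,.125,0,th),hp(.225,-.075,0,th),hp(.15,.025,.01,th)]), proj('top',[hp(.15,.025,.01,th)]))
for y in(.098,-.05):
  for t in(.65,th,.3,.2,.1,.03,0): print(y,round(t,2),hp(.198,y,.003,t).round(4))
print('slot',[hp(.15,.025,.008,t).round(4) for t in(.03,0)])
sc=np.array([cv2.minMaxLoc(np.zeros((2,2)))[0]])
E
```

```text
[0.5077465 0.2597515] 0.09511612375641276 0.0004699932033386811
0 [0.45946303] [ 0.11846764 -0.33297178  0.02557964  0.21291209]
0.003 [0.44625691] [ 0.10940396 -0.32848497  0.02311769  0.21690214]
0.006 [0.43330816] [ 0.08221442 -0.31503839  0.0157315   0.22885859]
[[153.2711638  174.85302116]
 [229.5988136  206.54266242]
 [218.24193567 183.02639161]] [[194.51870454 265.99349994]]
0.098 0.65 [0.4379 0.3515 0.2172]
0.098 0.43 [0.4154 0.3494 0.1809]
0.098 0.3 [0.4056 0.3485 0.1564]
0.098 0.2 [0.4004 0.348  0.1373]
0.098 0.1 [0.3972 0.3476 0.1178]
0.098 0.03 [0.3961 0.3475 0.1039]
0.098 0 [0.3959 0.3475 0.098 ]
-0.05 0.65 [0.452  0.2042 0.2172]
-0.05 0.43 [0.4294 0.2021 0.1809]
-0.05 0.3 [0.4196 0.2011 0.1564]
-0.05 0.2 [0.4145 0.2006 0.1373]
-0.05 0.1 [0.4112 0.2003 0.1178]
-0.05 0.03 [0.4101 0.2002 0.1039]
-0.05 0 [0.41   0.2002 0.098 ]
slot [array([0.4509, 0.2794, 0.1075]), array([0.4506, 0.2794, 0.103 ])]
```

>>> play_rows(series=[{"dx":22,"dy":-32,"dz":0,"spin":3},{"dx":22,"dy":-32,"dz":0,"spin":3},{"dx":22,"dy":-32,"dz":0,"spin":3},{"dx":22,"dy":-32,"dz":0,"spin":3},{"dx":22,"dy":-32,"dz":0,"spin":2}], hand=0)

```text
clock: 0.6
position: [0.351, 0.4423, 0.2389]
tool_rot: [2.364, 2.069, -0.001]
wrist_force: [0.6, -0.1, -0.3]
grip_width: 0.0121
```

>>> play_rows(series=[{"dx":22,"dy":-32,"dz":0,"spin":0},{"dx":25,"dy":-32,"dz":0,"spin":0},{"dx":25,"dy":-30,"dz":-10,"spin":0},{"dx":0,"dy":0,"dz":-10,"spin":0},{"dx":0,"dy":0,"dz":0,"spin":0}])

```text
clock: 1.1
position: [0.4221, 0.3485, 0.2177]
tool_rot: [-2.368, -2.064, 0.005]
wrist_force: [-0.5, 0.7, -0.4]
grip_width: -0.0003
```

>>> play_rows(series=[{"dz":-4},{"dz":-4},{"dz":-4},{"dz":-4},{"dz":-4}])

```text
invalid input at $.series[0]: expected keys dx, dy, dz, spin
```

>>> play_rows(series=[{"dz":-3},{"dz":-3},{"dz":-3},{"dz":-3},{"dz":-3}])

```text
invalid input at $.series[0]: expected keys dx, dy, dz, spin
```

>>> play_rows(series=[{"dx":0,"dy":0,"dz":-4,"spin":0},{"dx":0,"dy":0,"dz":-4,"spin":0},{"dx":0,"dy":0,"dz":-4,"spin":0},{"dx":0,"dy":0,"dz":-4,"spin":0},{"dx":0,"dy":0,"dz":-4,"spin":0}])

```text
clock: 1.6
position: [0.4221, 0.3503, 0.199]
tool_rot: [-2.365, -2.068, -0.0]
wrist_force: [0.3, -0.5, -1.1]
grip_width: -0.0004
```

>>> play_rows(series=[{"dx":-1,"dy":0,"dz":-3,"spin":0},{"dx":-1,"dy":0,"dz":-3,"spin":0},{"dx":-1,"dy":0,"dz":-3,"spin":0},{"dx":-1,"dy":0,"dz":-3,"spin":0},{"dx":-1,"dy":0,"dz":-3,"spin":0}])

```text
clock: 2.1
position: [0.4173, 0.3499, 0.1841]
tool_rot: [2.366, 2.067, 0.0]
wrist_force: [-0.4, -0.9, -0.1]
grip_width: 0.0001
```

Run:
```python
from h import *
im=snap('scene','s1.png'); cv2.imwrite('pics/s1c.png',cv2.resize(im[60:310,20:345,::-1],None,fx=2.4,fy=2.4,interpolation=cv2.INTER_CUBIC))
print(state()['wrist_force'])
```

```text
[-1.10882129e-02  8.28855412e-01 -8.05742592e-04]
```

View pics/s1c.png

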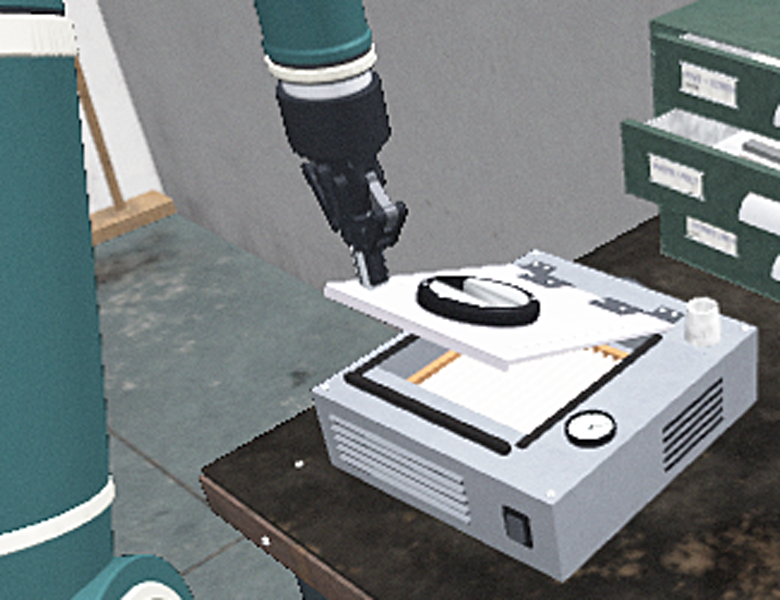

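The view shows the fingertip on the hatch's left front corner (crop 370,283), and the hatch's corner has sunk by about 10 px, so it is being pushed down. I'll go on slowly.

>>> play_rows(series=[{"dx":-1,"dy":0,"dz":-4,"spin":0},{"dx":-1,"dy":0,"dz":-4,"spin":0},{"dx":-1,"dy":0,"dz":-4,"spin":0},{"dx":-1,"dy":0,"dz":-4,"spin":0},{"dx":-1,"dy":0,"dz":-4,"spin":0}])

```text
clock: 2.65
position: [0.4123, 0.3498, 0.1639]
tool_rot: [2.366, 2.067, -0.0]
wrist_force: [-0.2, 0.7, 1.1]
grip_width: 0.0001
```

>>> play_rows(series=[{"dx":-1,"dy":0,"dz":-4,"spin":0},{"dx":-1,"dy":0,"dz":-4,"spin":0},{"dx":-1,"dy":0,"dz":-4,"spin":0},{"dx":-1,"dy":0,"dz":-4,"spin":0},{"dx":-1,"dy":0,"dz":-4,"spin":0}])

```text
clock: 3.15
position: [0.4074, 0.3498, 0.1439]
tool_rot: [2.366, 2.067, 0.0]
wrist_force: [0.1, -0.4, 1.6]
grip_width: -0.0003
```

>>> play_rows(series=[{"dx":0,"dy":0,"dz":-3,"spin":0},{"dx":0,"dy":0,"dz":-3,"spin":0},{"dx":0,"dy":0,"dz":-3,"spin":0},{"dx":0,"dy":0,"dz":-3,"spin":0},{"dx":0,"dy":0,"dz":-3,"spin":0}])

```text
clock: 3.65
position: [0.4074, 0.35, 0.1291]
tool_rot: [-2.366, -2.067, -0.0]
wrist_force: [0.7, 0.3, 1.3]
grip_width: 0.0001
```

>>> play_rows(series=[{"dx":0,"dy":0,"dz":-3,"spin":0},{"dx":0,"dy":0,"dz":-2,"spin":0},{"dx":0,"dy":0,"dz":-2,"spin":0},{"dx":0,"dy":0,"dz":-2,"spin":0},{"dx":0,"dy":0,"dz":-2,"spin":0}])

```text
clock: 4.15
position: [0.4074, 0.3499, 0.1182]
tool_rot: [2.366, 2.067, 0.0]
wrist_force: [0.5, -0.4, 1.1]
grip_width: -0.0003
```

>>> play_rows(series=[{"dx":0,"dy":0,"dz":-1.5,"spin":0},{"dx":0,"dy":0,"dz":-1.5,"spin":0},{"dx":0,"dy":0,"dz":-1,"spin":0},{"dx":0,"dy":0,"dz":-1,"spin":0},{"dx":0,"dy":0,"dz":-1,"spin":0}])

```text
clock: 4.65
position: [0.4073, 0.3499, 0.1127]
tool_rot: [-2.366, -2.067, 0.0]
wrist_force: [-2.2, -1.3, 6.7]
grip_width: -0.0
```

>>> play_rows(series=[{"dx":0,"dy":0,"dz":-1,"spin":0},{"dx":0,"dy":0,"dz":-1,"spin":0},{"dx":0,"dy":0,"dz":0,"spin":0},{"dx":0,"dy":0,"dz":0,"spin":0}])

```text
clock: 5.05
position: [0.4072, 0.3499, 0.1108]
tool_rot: [-2.365, -2.067, 0.0]
wrist_force: [-2.8, -1.2, 7.6]
grip_width: -0.0001
```

The hatch sits on the seal at 7 N. Next I'll lift off and look at the slot.

>>> play_rows(series=[{"dx":0,"dy":0,"dz":10,"spin":0},{"dx":0,"dy":15,"dz":20,"spin":0},{"dx":0,"dy":35,"dz":20,"spin":0},{"dx":0,"dy":40,"dz":0,"spin":0},{"dx":0,"dy":0,"dz":0,"spin":0}])

```text
clock: 5.55
position: [0.4062, 0.4463, 0.1618]
tool_rot: [-2.357, -2.072, -0.008]
wrist_force: [-1.1, -0.2, -0.4]
grip_width: 0.0005
```

Run:
```python
from h import *
im=snap('top','t1.png'); snap('scene','s2.png')
c=cv2.resize(im[145:350,110:320,::-1],None,fx=2.8,fy=2.8,interpolation=cv2.INTER_CUBIC)
cv2.imwrite('pics/t1c.png',c)
for t in(.03,): print(((proj('top',[hp(.15,.025,.008,t),hp(.15,.025,.022,t),hp(.225,.125,.003,t),hp(.225,-.075,.003,t)])-[110,145])*2.8).round(1))
print(state()['position'])
```

```text
[[263.4 376.5]
 [257.8 374.7]
 [ 99.  520.4]
 [444.5 493.1]]
[0.40701073 0.44042989 0.16019921]
```

View pics/t1c.png

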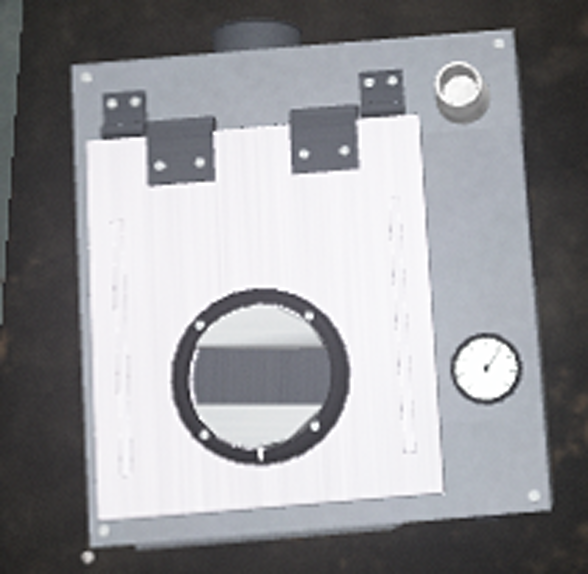

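The hatch now lies on its seal. The slot's centre is about (262,375) in the crop, against a predicted (263,376), and the slot runs along the world's y, about 0.09 rad clockwise of the front edge. Tool x stands at 82°, which suits it. I'll go over the slot.

>>> play_rows(series=[{"dx":11,"dy":-40,"dz":0,"spin":0},{"dx":11,"dy":-40,"dz":0,"spin":0},{"dx":11,"dy":-40,"dz":0,"spin":0},{"dx":11,"dy":-41.5,"dz":0,"spin":0},{"dx":0,"dy":0,"dz":0,"spin":0}])

```text
clock: 6.15
position: [0.4534, 0.2698, 0.1601]
tool_rot: [2.375, 2.051, -0.005]
wrist_force: [1.1, -0.2, 0.5]
grip_width: 0.0002
```

>>> play_rows(series=[{"dx":0,"dy":0,"dz":-12,"spin":0},{"dx":0,"dy":0,"dz":-10,"spin":0},{"dx":0,"dy":0,"dz":-5,"spin":0},{"dx":0,"dy":0,"dz":-4,"spin":0},{"dx":0,"dy":0,"dz":-4,"spin":0}])

```text
clock: 6.65
position: [0.451, 0.2791, 0.1246]
tool_rot: [-2.364, -2.069, 0.001]
wrist_force: [-0.6, -0.6, 0.5]
grip_width: -0.0001
```

>>> play_rows(series=[{"dx":0,"dy":0,"dz":-3,"spin":0},{"dx":0,"dy":0,"dz":-2,"spin":0},{"dx":0,"dy":0,"dz":-2,"spin":0},{"dx":0,"dy":0,"dz":-2,"spin":0},{"dx":0,"dy":0,"dz":0,"spin":0}])

```text
clock: 7.15
position: [0.4513, 0.2783, 0.1161]
tool_rot: [-2.366, -2.067, 0.0]
wrist_force: [0.1, -0.0, 0.7]
grip_width: 0.0002
```

>>> play_rows(series=[{"dx":0,"dy":0,"dz":-1,"spin":0},{"dx":0,"dy":0,"dz":-1,"spin":0},{"dx":0,"dy":0,"dz":-1,"spin":0},{"dx":0,"dy":0,"dz":-1,"spin":0},{"dx":0,"dy":0,"dz":0,"spin":0}])

```text
clock: 7.65
position: [0.4515, 0.2785, 0.1132]
tool_rot: [-2.366, -2.067, -0.0]
wrist_force: [-2.6, -1.5, 7.8]
grip_width: -0.0
```

>>> play_rows(series=[{"dx":0,"dy":0,"dz":-0.5,"spin":0},{"dx":0,"dy":0,"dz":-0.5,"spin":0},{"dx":0,"dy":0,"dz":0,"spin":0},{"dx":0,"dy":0,"dz":0,"spin":0}])

```text
clock: 8.05
position: [0.4514, 0.2785, 0.1125]
tool_rot: [-2.366, -2.067, -0.001]
wrist_force: [-2.7, -1.4, 10.7]
grip_width: 0.0002
```

>>> play_rows(series=[{"dx":0,"dy":0,"dz":-0.5,"spin":0},{"dx":0,"dy":0,"dz":-0.5,"spin":0},{"dx":0,"dy":0,"dz":-0.5,"spin":0},{"dx":0,"dy":0,"dz":0,"spin":0}])

```text
clock: 8.45
position: [0.4514, 0.2785, 0.1113]
tool_rot: [-2.366, -2.067, -0.0]
wrist_force: [-3.6, -2.1, 12.8]
grip_width: 0.0
```

>>> play_rows(series=[{"dx":0,"dy":0,"dz":-0.5,"spin":0},{"dx":0,"dy":0,"dz":-0.5,"spin":0},{"dx":0,"dy":0,"dz":0,"spin":0},{"dx":0,"dy":0,"dz":0,"spin":0}])

```text
clock: 8.85
position: [0.4514, 0.2785, 0.1109]
tool_rot: [-2.366, -2.067, -0.001]
wrist_force: [-5.9, -2.6, 17.9]
grip_width: 0.0002
```

Home: the tip is at 0.103 and the force is rising steeply. I'll add a little more pressure, then turn clockwise.

>>> play_rows(series=[{"dx":0,"dy":0,"dz":-0.5,"spin":0},{"dx":0,"dy":0,"dz":0,"spin":-4},{"dx":0,"dy":0,"dz":0,"spin":-4},{"dx":0,"dy":0,"dz":0,"spin":-4},{"dx":0,"dy":0,"dz":0,"spin":-4}])

```text
clock: 9.35
position: [0.4531, 0.2794, 0.1109]
tool_rot: [-2.633, -1.714, -0.007]
wrist_force: [-1.3, -1.1, 15.7]
grip_width: 0.0001
```

>>> play_rows(series=[{"dx":0,"dy":0,"dz":0,"spin":-4},{"dx":0,"dy":0,"dz":0,"spin":-4},{"dx":0,"dy":0,"dz":0,"spin":-4},{"dx":0,"dy":0,"dz":0,"spin":-4},{"dx":0,"dy":0,"dz":0,"spin":-4}])

```text
clock: 9.85
position: [0.4537, 0.2798, 0.1109]
tool_rot: [-2.889, -1.23, -0.009]
wrist_force: [-0.3, -0.1, 14.3]
grip_width: -0.0001
```

>>> play_rows(series=[{"dx":0,"dy":0,"dz":-0.5,"spin":0},{"dx":0,"dy":0,"dz":-0.5,"spin":-4},{"dx":0,"dy":0,"dz":0,"spin":-4},{"dx":0,"dy":0,"dz":0,"spin":-4},{"dx":0,"dy":0,"dz":0,"spin":-4}])

```text
clock: 10.35
position: [0.454, 0.2806, 0.1108]
tool_rot: [-3.03, -0.816, -0.011]
wrist_force: [-1.6, -0.7, 20.2]
grip_width: 0.0001
```

Run:
```python
from rig import state
s=state();print(s['wrist_force'],s['ft_torque'],s['joint_positions'].round(2))
```

```text
[-1.56785962 -0.74945262 20.22868339] [0.00072672 0.2856748  0.0892842 ] [-0.84  0.45  0.27  2.01 -0.18  0.7   0.08]
```

>>> play_rows(series=[{"dx":0,"dy":0,"dz":0,"spin":-5},{"dx":0,"dy":0,"dz":0,"spin":-5},{"dx":0,"dy":0,"dz":0,"spin":-5},{"dx":0,"dy":0,"dz":0,"spin":-5},{"dx":0,"dy":0,"dz":0,"spin":-5}])

```text
clock: 10.85
position: [0.4544, 0.2808, 0.1108]
tool_rot: [-3.133, -0.14, -0.01]
wrist_force: [-1.2, -0.2, 20.8]
grip_width: -0.0002
```

>>> play_rows(series=[{"dx":0,"dy":0,"dz":0,"spin":-5},{"dx":0,"dy":0,"dz":0,"spin":-5},{"dx":0,"dy":0,"dz":0,"spin":-5},{"dx":0,"dy":0,"dz":0,"spin":-5},{"dx":0,"dy":0,"dz":0,"spin":0}])

```text
clock: 11.35
position: [0.4544, 0.2809, 0.1108]
tool_rot: [-3.109, 0.403, -0.008]
wrist_force: [-1.1, -0.0, 20.7]
grip_width: 0.0001
```

Run:
```python
from h import *
s=state();print(s['wrist_force'],s['ft_torque'],s['tool_rot'])
im=snap('scene','s3.png'); cv2.imwrite('pics/s3c.png',cv2.resize(im[60:310,100:345,::-1],None,fx=2.4,fy=2.4,interpolation=cv2.INTER_CUBIC))
```

```text
[-1.13625955e+00 -1.10075883e-02  2.07081535e+01] [ 0.06877015  0.24423012 -0.01796037] [-3.10923924  0.40307127 -0.00849021]
```

View pics/s3c.png

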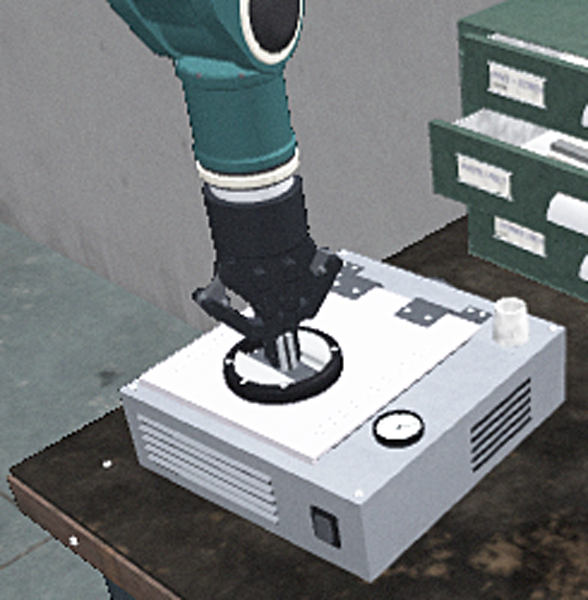

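The view suggests the slot (near crop 285,365) is still parallel to the front edge. I'll zoom in to check.

Run:
```python
from h import *
im=cv2.imread('pics/s3.png'); cv2.imwrite('pics/s3z.png',cv2.resize(im[165:240,170:270],None,fx=7,fy=7,interpolation=cv2.INTER_CUBIC))
import numpy as np
# predicted slot-end points for angles
for a in(0,.1,.4,.8,1.57):
    th=0; P=[]
    for s in(.04,-.04):
        P.append(hp(.15+s*np.sin(a)*1,.025+s*np.cos(a),.008,0))
    print(a,((proj('scene',P)-[170,165])*7).round(0).tolist())
```

```text
0 [[228.0, 297.0], [428.0, 383.0]]
0.1 [[219.0, 304.0], [437.0, 376.0]]
0.4 [[198.0, 325.0], [456.0, 353.0]]
0.8 [[187.0, 357.0], [463.0, 322.0]]
1.57 [[229.0, 407.0], [419.0, 275.0]]
```

View pics/s3z.png

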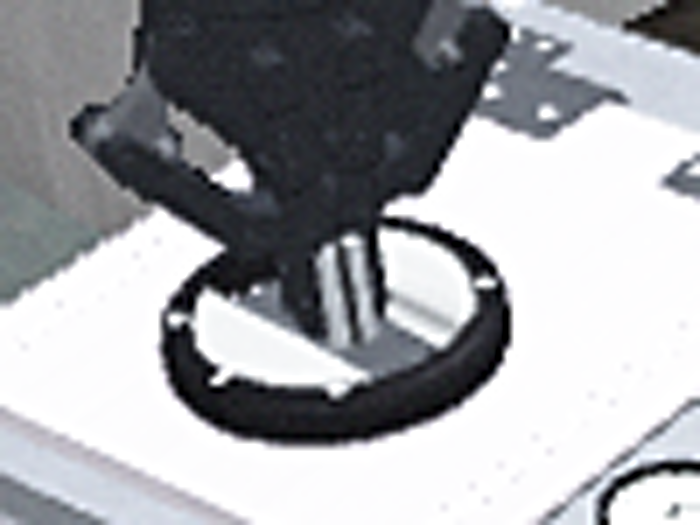

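The slot hasn't turned: the shut tips are thinner than I assumed and spin free in it. I'll use them as a lever instead. That means easing the pressure, shifting toward the slot's right end, pressing home again, and sweeping an arc clockwise so the tips push the slot's wall.

>>> play_rows(series=[{"dx":0,"dy":0,"dz":2,"spin":5},{"dx":0,"dy":0,"dz":2,"spin":5},{"dx":0,"dy":0,"dz":2,"spin":5},{"dx":0,"dy":0,"dz":2,"spin":0},{"dx":0,"dy":0,"dz":1,"spin":0}])

```text
clock: 11.9
position: [0.4514, 0.2783, 0.1164]
tool_rot: [-3.141, -0.005, 0.0]
wrist_force: [-0.3, -1.0, 0.4]
grip_width: 0.0001
```

>>> play_rows(series=[{"dx":0,"dy":-6,"dz":0,"spin":0},{"dx":0,"dy":-6,"dz":0,"spin":0},{"dx":0,"dy":-6,"dz":0,"spin":0},{"dx":0,"dy":-5,"dz":0,"spin":0},{"dx":0,"dy":0,"dz":0,"spin":0}])

```text
clock: 12.4
position: [0.4514, 0.2543, 0.1162]
tool_rot: [3.141, 0.005, -0.0]
wrist_force: [-0.1, -0.1, -0.4]
grip_width: -0.0001
```

>>> play_rows(series=[{"dx":0,"dy":0,"dz":-2,"spin":0},{"dx":0,"dy":0,"dz":-1.5,"spin":0},{"dx":0,"dy":0,"dz":-1.5,"spin":0},{"dx":0,"dy":0,"dz":-1.5,"spin":0},{"dx":0,"dy":0,"dz":-1,"spin":0}])

```text
clock: 12.9
position: [0.4517, 0.2553, 0.1105]
tool_rot: [-3.141, -0.008, 0.001]
wrist_force: [-6.1, -6.5, 26.1]
grip_width: 0.0002
```

>>> play_rows(series=[{"dx":0,"dy":0,"dz":-0.5,"spin":0},{"dx":0,"dy":0,"dz":-0.5,"spin":0},{"dx":0,"dy":0,"dz":-0.5,"spin":0},{"dx":0,"dy":0,"dz":0,"spin":0}])

```text
clock: 13.3
position: [0.452, 0.2553, 0.1103]
tool_rot: [-3.14, -0.008, 0.001]
wrist_force: [-7.5, -6.8, 30.9]
grip_width: 0.0001
```

>>> play_rows(series=[{"dx":-1.9,"dy":0.1,"dz":0,"spin":0},{"dx":-1.9,"dy":0.1,"dz":0,"spin":0},{"dx":-1.8,"dy":0.4,"dz":0,"spin":0},{"dx":-1.8,"dy":0.5,"dz":0,"spin":0}])

```text
clock: 13.7
position: [0.4499, 0.256, 0.1107]
tool_rot: [-3.139, -0.004, -0.017]
wrist_force: [5.9, -5.7, 18.9]
grip_width: -0.0001
```

>>> play_rows(series=[{"dx":-1.8,"dy":0.7,"dz":0,"spin":-4.5},{"dx":-1.7,"dy":0.7,"dz":0,"spin":-4.5},{"dx":-1.6,"dy":1.0,"dz":0,"spin":-4.5},{"dx":-1.6,"dy":1.0,"dz":0,"spin":-4.5}])

```text
clock: 14.1
position: [0.4426, 0.2581, 0.1105]
tool_rot: [-3.1, 0.493, -0.013]
wrist_force: [3.7, -10.3, 24.2]
grip_width: 0.0004
```

Run:
```python
from h import *
s=state();print(s['wrist_force'],s['ft_torque'])
im=snap('scene','s4.png'); cv2.imwrite('pics/s4z.png',cv2.resize(im[165:240,170:270,::-1],None,fx=7,fy=7,interpolation=cv2.INTER_CUBIC))
```

```text
[  3.69351512 -10.33194224  24.21786921] [-2.46046928 -0.84795295 -0.05644203]
```

View pics/s4z.png

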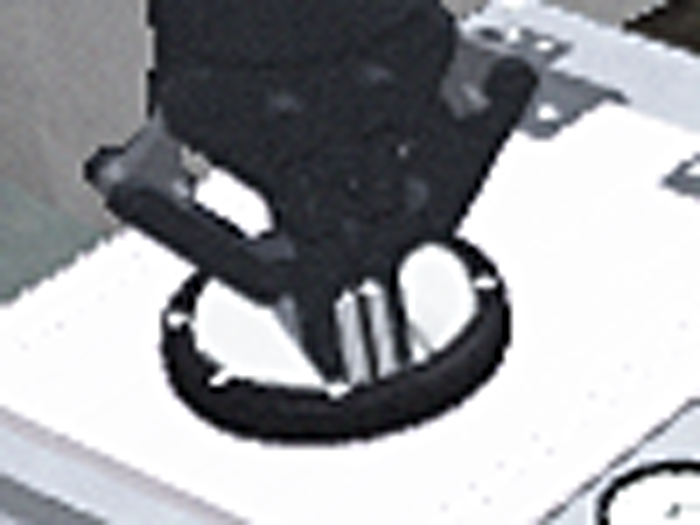

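The slot is turning: its wall edge now runs (240,270)→(330,380), and the hatch is held home. I'll continue the arc.

>>> play_rows(series=[{"dx":-1.5,"dy":1.2,"dz":0,"spin":-4.5},{"dx":-1.4,"dy":1.2,"dz":0,"spin":-4.5},{"dx":-1.2,"dy":1.4,"dz":0,"spin":-4.5},{"dx":-1.2,"dy":1.5,"dz":0,"spin":-4.5}])

```text
clock: 14.55
position: [0.4363, 0.2625, 0.1104]
tool_rot: [-2.985, 0.973, -0.009]
wrist_force: [-0.0, -13.4, 28.8]
grip_width: -0.0002
```

>>> play_rows(series=[{"dx":-1.0,"dy":1.6,"dz":0,"spin":-4.5},{"dx":-1.0,"dy":1.6,"dz":0,"spin":-4.5},{"dx":-0.7,"dy":1.7,"dz":0,"spin":-4.5},{"dx":-0.7,"dy":1.8,"dz":0,"spin":-4.5}])

```text
clock: 14.95
position: [0.4318, 0.2693, 0.1103]
tool_rot: [-2.797, 1.428, -0.005]
wrist_force: [-3.1, -12.8, 32.3]
grip_width: 0.0002
```

>>> play_rows(series=[{"dx":-0.5,"dy":1.8,"dz":0,"spin":-4.5},{"dx":-0.4,"dy":1.9,"dz":0,"spin":-4.5},{"dx":-0.2,"dy":1.9,"dz":0,"spin":-4.5},{"dx":-0.1,"dy":1.9,"dz":0,"spin":-4.5}])

```text
clock: 15.35
position: [0.4299, 0.2774, 0.1103]
tool_rot: [-2.54, 1.847, -0.002]
wrist_force: [-4.4, -12.3, 34.0]
grip_width: -0.0001
```

>>> play_rows(series=[{"dx":0.1,"dy":1.9,"dz":0,"spin":-4.5},{"dx":0.2,"dy":1.9,"dz":0,"spin":-4.5},{"dx":0.4,"dy":1.8,"dz":0,"spin":-4.5},{"dx":0.5,"dy":1.8,"dz":0,"spin":-4.5}])

```text
clock: 15.75
position: [0.4301, 0.2815, 0.11]
tool_rot: [2.219, -2.219, 0.003]
wrist_force: [-9.6, -22.8, 42.6]
grip_width: -0.0003
```

>>> play_rows(series=[{"dx":0.5,"dy":1.5,"dz":0,"spin":0},{"dx":0.5,"dy":1.5,"dz":0,"spin":0},{"dx":0,"dy":0,"dz":0,"spin":0}])

```text
clock: 16.05
position: [0.4301, 0.2817, 0.1099]
tool_rot: [2.217, -2.214, 0.003]
wrist_force: [-12.9, -26.3, 47.8]
grip_width: -0.0001
```

Run:
```python
from h import *
s=state();print(s['wrist_force'],s['ft_torque'],s['joint_positions'].round(2))
im=snap('scene','s5.png'); cv2.imwrite('pics/s5z.png',cv2.resize(im[165:240,170:270,::-1],None,fx=7,fy=7,interpolation=cv2.INTER_CUBIC))
```

```text
[-12.90403863 -26.34610675  47.83317744] [-5.64445272  2.53886808  0.33114125] [-1.29  0.54  0.82  2.07 -0.56  0.78 -1.7 ]
```

View pics/s5z.png

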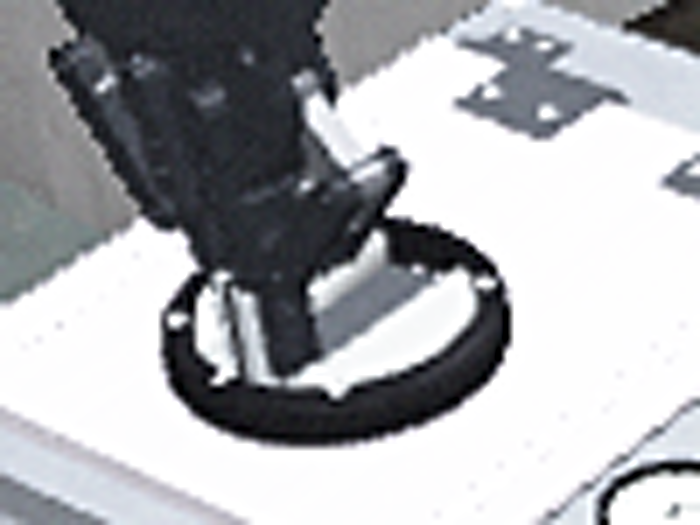

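The tip has stopped against rising force (26 N), and the slot edge (330,345)→(440,275) matches the locked direction. I'll ease the side load, lift off and check.

>>> play_rows(series=[{"dx":0,"dy":-3,"dz":0,"spin":0},{"dx":0,"dy":-2.5,"dz":0,"spin":0},{"dx":0,"dy":-2,"dz":1,"spin":0},{"dx":0,"dy":0,"dz":2,"spin":0},{"dx":0,"dy":0,"dz":3,"spin":0}])

```text
clock: 16.6
position: [0.4297, 0.2807, 0.1134]
tool_rot: [2.225, -2.216, 0.002]
wrist_force: [0.4, -3.0, -0.2]
grip_width: 0.0
```

>>> play_rows(series=[{"dx":0,"dy":0,"dz":4,"spin":0},{"dx":0,"dy":0,"dz":8,"spin":0},{"dx":0,"dy":0,"dz":15,"spin":0},{"dx":0,"dy":0,"dz":25,"spin":0},{"dx":0,"dy":20,"dz":30,"spin":0}])

```text
clock: 17.1
position: [0.4296, 0.3001, 0.1966]
tool_rot: [2.221, -2.219, 0.0]
wrist_force: [-0.2, 0.2, -0.2]
grip_width: 0.0002
```

>>> play_rows(series=[{"dx":0,"dy":40,"dz":10,"spin":0},{"dx":0,"dy":40,"dz":0,"spin":0},{"dx":0,"dy":40,"dz":0,"spin":0},{"dx":0,"dy":20,"dz":0,"spin":0},{"dx":0,"dy":0,"dz":0,"spin":0}])

```text
clock: 17.6
position: [0.4283, 0.4466, 0.2059]
tool_rot: [-2.233, 2.208, 0.0]
wrist_force: [0.9, -0.3, -0.0]
grip_width: 0.0005
```

Run:
```python
from h import *
a=snap('top','t2.png'); b=snap('scene','s6.png'); print(state()['wrist_force'],state()['position'])
A=cv2.resize(a[145:350,110:320,::-1],None,fx=2,fy=2,interpolation=cv2.INTER_CUBIC)
B=cv2.resize(b[160:265,145:340,::-1],None,fx=1.9,fy=3.9) if 0 else cv2.resize(b[130:335,145:335,::-1],None,fx=2,fy=2,interpolation=cv2.INTER_CUBIC)
cv2.imwrite('pics/f.png',np.hstack([A,B]))
```

```text
[ 0.18406343 -0.43275147 -0.13304771] [0.42955337 0.44225117 0.20587268]
```

View pics/f.png

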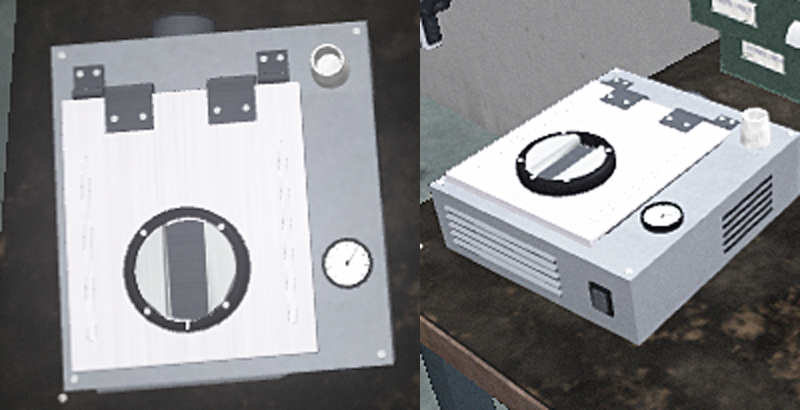

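The final views show the slot along the hatch, pointing at the white mark (crop 187,325), with the cup and gauge in place. I'll check the slot and hatch angles and the loose items numerically.

Run:
```python
from h import *
t=cv2.imread('pics/t2.png');g=cv2.cvtColor(t,6).astype(float);m,yaw,R,_=pose()
c=proj('top',[hp(.15,.025,.008,0)])[0]
L=[];Rr=[]
for v in range(int(c[1])-18,int(c[1])+19):
    row=g[v,int(c[0])-18:int(c[0])+19]; d=np.diff(row)
    i=9+np.argmin(d[3:18])-9+3 if 0 else 3+np.argmin(d[3:18]); j=18+np.argmax(d[18:34])
    def sub(k):
        w=np.abs(d[k-1:k+2]);return k+.5+(w*[-1,0,1]).sum()/w.sum()
    L.append((sub(i)+int(c[0])-18,v));Rr.append((sub(j)+int(c[0])-18,v))
for n,E,z in(('L',L,.103),('R',Rr,.103)):
    W=np.array([onz('top',*p,z)[:2] for p in E],np.float32)
    vx,vy,_,_=cv2.fitLine(W,cv2.DIST_HUBER,0,.001,.001).ravel()
    print(n,'slot axis minus extractor yaw deg',((np.degrees(np.arctan2(vy,vx)-yaw)+90)%180-90).round(1))
# hatch: vertical image shift of front edge of hatch in the scene between unlocked(t=.025) and now
a,b=[cv2.cvtColor(cv2.imread(f'pics/{f}'),6).astype(np.float32) for f in('s2.png','s6.png')]
P=proj('scene',[hp(.225,-.05,.003,0)])[0].astype(int);u,v=P
sl=lambda I:I[v-12:v+13,u-25:u+10]
print('hatch corner shift px',cv2.phaseCorrelate(sl(a),sl(b)),'expected from .025',proj('scene',[hp(.225,-.05,.003,0)])-proj('scene',[hp(.225,-.05,.003,.025)]))
s0=cv2.cvtColor(cv2.imread('pics/s0.png'),6).astype(np.float32)
for n,(x,y) in dict(cup=(313,193),wheel=(360,322),jar=(384,346)).items():
    w=lambda I:I[y-20:y+20,x-20:x+20]; print(n,np.abs(w(s0)-w(b)).mean(),cv2.phaseCorrelate(w(s0),w(b))[0])
```

```text
L slot axis minus extractor yaw deg 3.7
R slot axis minus extractor yaw deg 0.1
hatch corner shift px ((-0.26163465670088826, 0.8587639625949297), 0.89034644179874) expected from .025 [[0.37395825 2.33087985]]
cup 6.59 (0.011983220066159816, 0.05877362286672394)
wheel 3.6675 (0.07665389543080181, 0.05991626608153666)
jar 4.07875 (0.0037310814669488934, -0.06814815006605102)
```

The slot agrees, but the hatch shift is muddied by the static background. I'll measure it from the hatch's front edge profile.

Run:
```python
from h import *
I=[cv2.cvtColor(cv2.imread(f'pics/{f}'),6).astype(float) for f in('s2.png','s6.png')]
res=[]
for y in np.arange(-.06,.115,.008):
    u,v=proj('scene',[hp(.225,y,.003,.012)])[0]; u=int(round(u)); v=int(round(v))
    e=[]
    for g in I:
        c=g[v-9:v+10,u-1:u+2].mean(1)
        hi=c[:4].mean(); k=np.argmax(c<hi-25); 
        e.append(v-9+k-1+(c[k-1]-(hi-25))/(c[k-1]-c[k]))
    res.append((e[1]-e[0]))
    if abs(y+.02)<.005: print([g[v-9:v+10,u].astype(int).tolist() for g in I])
print(np.round(res,1),np.median(res))
```

```text
[[252, 251, 251, 252, 255, 255, 190, 188, 191, 195, 210, 218, 214, 211, 217, 215, 216, 220, 143], [253, 253, 253, 253, 252, 254, 255, 253, 196, 196, 201, 209, 224, 222, 222, 227, 225, 233, 148]]
[ 2.   1.9  1.9  1.8  1.9  1.9  1.9  1.8  1.8  1.9  1.9  1.7  1.8  1.9
  1.8  1.9  1.8  1.8  1.8  1.8 -5.3  1.9] 1.8519524697110796
```

The front edge stands 1.85 px lower than when it rested unlocked, about 0.020 rad. That puts the hatch near 0.005–0.01, so it is locked.

```bash
python3 -c "
from rig import manip
print(manip.job_done())"
```

```text
the job is handed in; nothing more can be done
None
```

The hatch is shut and locked, and I handed the job in at about 18 s on the robot's clock. The arm is clear of everything.

**What I did**
- I lowered the hatch slowly with shut fingertips on its left front corner until it met the seal at about 7 N.
- My first try at turning, by spinning the tips on the slot's axis, did not turn the slot. The shut tips are thinner than I assumed.
- I eased off so the hatch rose back to its seal, then moved to the slot's right end and pressed home again at about 30 N.
- Still pressing, I swept the tips clockwise until they stopped. At the stop, the side force was 26 N and the press had risen to about 48 N.

**Last checks**
- **Slot:** it points at the white mark. One edge measured 0.1° off square and the other 3.7°, so the two disagree a little; the second may be biased. The firm stop supports it being fully turned.
- **Hatch:** with the arm away, the front edge stands about 0.02 rad lower than when it rested unlocked. That puts the hatch at roughly 0.005–0.01. An earlier, cruder image check gave a smaller drop, but its window included static background.
- **Cup, jar and felt wheel:** none moved by more than 0.1 px in the scene image.

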